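Gather the rough stone lumps into the batch carrier

ROBOT

A 7-joint arm with a two-finger parallel gripper is mounted at the origin on a cart in front of the work surface, level with it; the furniture and walls round the work are solid. World frame = base frame: x ahead of the robot, y to its left, z up, the work surface at z = 0. Lengths are in m, angles in rad, forces in N, time in s.
With the tool pointing down it reaches from about 0.4 to 0.85 m from the base axis. Payload 10.4 kg.
Tool frame: the origin (TCP) lies at the very end of the fingers, on their centre line; the grasp point (between the pads) lies 19 mm behind it; z points along the fingers, y is the line along which they close (so a half turn about z gives the same grasp; the last joint's range is limited). The gripper opens to 85 mm and grips with 20 to 120 N. Pads are 22 mm wide; open, the fingers measure 114 mm over their backs; the gripper's body (76 mm by 85 mm) begins 54 mm behind the grasp point. The pads swing forward as they close: fully open they stand 13 mm farther back than shut.
Start: joints at [1.319, 0.332, -0.065, 1.46, 0.022, 1.35, -0.088], TCP at [0.142, -0.609, 0.231] pointing down, gripper open.
Joint ranges: [-2.6, 2.6], [-0.5, 2.12], [-1.47, 1.34], [0.16, 2.42], [-1.27, 4.41], [0.06, 2.06], [-2.6, 2.6]. Speed limits (rad/s): [2.22, 2.22, 2.79, 2.79, 3.14, 3.14, 3.14].

INTERFACE

Orientations are given as a unit quaternion [x, y, z, w].
In Python, from workcell import manip, optics gives the robot as it stands.
- The arm moves only by the tool jog_arm, never from a script. Its arguments are lists of equal length, an entry for each row: "dr": the turn, a rotation vector about the tool's x, y, z normalised to -1 to 1, where 1 is 4 degrees, a list of three; "translation": the shift along the tool's x, y, z normalised to -1 to 1, where 1 is 0.025 m, a list of three; "jaw": the opening, from 0 (shut) to 1 (fully open). A call has 1 to 10 rows; each row shifts and turns the commanded pose from where the row before left it, along the tool's axes as they then stand; what a row does not reach is not made up. A row lasts 1/10 s, in which the tool goes at most 50 mm and 8.59 degrees, less where a joint would pass 70% of its speed; a pose out of reach is approached as far as the arm can. A call with a number of a shift or a turn outside -1 to 1 is refused whole. A call with a gripper value outside its range is refused whole. The fingers move at their own pace and stop on an object; "squeeze" is the grip in N (left out, the last holds). Time passes only in rows, so rows that do not move let the fingers close. It gives the time, the measured TCP pose, the force, the opening and the grip force at its end, in the units of the state.
- manip.get_obs(): the state, without advancing time (a new reading comes with each control period).
- optics.camera(name): name is "side" or "top"; returns a dict with "color" (400x640x3 uint8, red, green, blue), "mtx" (3x3 intrinsics, pixels), "R" (3x3) and "t" (3): a world point X has camera coordinates R X + t. Camera axes: x right, y down, z forward; pixel columns grow to the right and rows downward; lengths in m; the calibration is good to about 2 mm. A picture is of the moment at which its call begins. There is no depth.
- manip.hand_in(): hands the job in; it is judged then, once.
The state is a dict: "clock": time; "joint_pos": joint angles; "joint_velocities": joint speeds; "tau": joint torques, N m; "position": TCP position; "ee_rot": TCP orientation; "ft_force": force on the tool from outside, world axes, zero at the start; "torque": the same for the moment, N m; "grip_width": opening from 0.0 (shut) to 1.0 (fully open); "grasp_force": force on a finger pad.
Only numpy, scipy, OpenCV 4.12 (cv2) and the standard library are available. Lean on these libraries where they do the work, as an engineer would, in place of code of your own. Each camera call takes 0.05 s, during which the arm holds its last target. There are 200 camera calls.

TASK

Gather the three loose thick lumps of pink rough stone into the low grey carrier, one to a white bay: the longest lump in the longest bay, the middle one in the middle-sized bay and the smallest in the smallest, each lying flat on the bottom of its bay with the side up that is up now. The two thin sawn slices of the same stone do not belong: leave them where they lie, as well as the stones on the plate.

Things in the scene. Friction and masses are not known exactly. Their poses are not given: they have to be found in the camera images.
- lump_long: longest thick lump of pink rough stone, 45 (x) x 98 (y, its long axis) x 27 (z) mm, irregular with sloping faces; about 0.2 kg, loose. Grip it across its x near its middle, tips about 9 mm above its underside, firmly (60 N), or it can slip out. Origin: centre of its underside, z up
- lump_mid: middle-sized thick lump of the same stone, 42 (x) x 64 (y, long axis) x 24 (z) mm, irregular; loose. Grip it like lump_long. Origin: centre of its underside, z up
- lump_small: smallest lump of the same stone, a rounded nugget 27 (x) x 32 (y) x 22 (z) mm; loose. Origin: centre of its underside, z up
- slice_a: thin flat sawn slice of the same stone, 44 (x) x 64 (y) x 8 (z) mm; loose; to be left where it lies. Origin: centre of its underside
- slice_b: second thin flat sawn slice, the same as slice_a; loose; to be left where it lies. Origin: centre of its underside
- carrier: low grey tray, fixed, 130 (x) x 238 (y) mm, rim 10 mm high, floor 3 mm thick. The three white plastic bays stand in it side by side along its y, centres 76 mm apart, in any order, their long axes along its x. Origin: centre of its underside
- bay_long: longest open white plastic bay in the carrier, fixed; inside 118 (x, its long axis) x 66 (y) mm, walls 2.5 mm thick. Origin: centre of its underside, which lies 3 mm above the table; the inner floor is 2.5 mm and the rim 9 mm above the origin
- bay_mid: middle-sized open white plastic bay in the carrier, fixed; inside 84 (x, long axis) x 66 (y) mm; otherwise as bay_long (same origin, floor and rim heights)
- bay_small: smallest open white plastic bay in the carrier, fixed; inside 50 x 50 mm; otherwise as bay_long (same origin, floor and rim heights)
- flat_lap: obstacle, not used: the fixed flat lap grinder at the left, 367 x 313 x 334 mm. Origin: centre of its underside. The tool starts close beside it: rise to z 0.42 m before swinging right. Also solid: the trim saw (about x 0.27 to 0.53, y -0.08 to 0.28 m) and a tall lamp leaning over the back edge of the table near x 0.72, y -0.03 m
There are look-alikes about, which are no part of the job. What is shaped like the lump_mid but orange is not meant.

How it is judged:
At the end, for the whole second after the job is handed in: each lump rests in its own bay: origin within 16 mm of the bay's centre along the bay's x and y, underside within 5 mm of the bay's inner floor, tilted less than 0.25 rad, at rest; both slices within 30 mm of where they started (x of lump_long in the frame of bay_long between -0.016 and 0.016 m and y of lump_long in the frame of bay_long between -0.016 and 0.016 m and z of lump_long in the frame of bay_long between -0.002 and 0.0075 m and angle between each of lump_long, lump_mid, lump_small's own z axis and vertical below 0.25 rad and linear speed of each of lump_long, lump_mid, lump_small below 0.02 m/s and x of lump_mid in the frame of bay_mid between -0.016 and 0.016 m and y of lump_mid in the frame of bay_mid between -0.016 and 0.016 m and z of lump_mid in the frame of bay_mid between -0.002 and 0.0075 m and x of lump_small in the frame of bay_small between -0.016 and 0.016 m and y of lump_small in the frame of bay_small between -0.016 and 0.016 m and z of lump_small in the frame of bay_small between -0.002 and 0.0075 m and distance of each of slice_a, slice_b from where it was at the start of the episode below 0.03 m); the robot touches nothing.
It fails at once if a thin slice is moved more than 30 mm (distance of any of slice_a, slice_b from where it was at the start of the episode above 0.03 m).
It also fails if it takes over 104 s, if anything falls off the work surface, if the arm or the gripper's body presses on something with over 40 N, if the wrist force passes 120 N, or if a joint passes its speed limit or range.

## Working session

There is one attempt and no reset: what is moved stays moved. The work goes in short steps, Python scripts to look and compute and a tool call to move; the robot and the scene stay as the last step left them, time stands still between calls to the robot, and variables do not carry over. Pictures are saved under pics/ and viewed, at most 14 in all, crops included, and the job is handed in when it is done.

Besides the shell and the picture viewer there is one more tool, called after ">>>" as name(argument=value, ...), one argument or row to a line, values as JSON. jog_arm: Moves the arm, as the interface text tells. Scaled input: -1 to 1 covers 0.025 m each way for a shift and 4 degrees each way for a turn. Its arguments: {"type":"object","properties":{"dr":{"type":"array","items":{"type":"array","items":{"type":"number"}}},"translation":{"type":"array","items":{"type":"array","items":{"type":"number"}}},"jaw":{"type":"array","items":{"type":"number"}},"squeeze":{"type":"number"}},"required":["dr","translation","jaw"]}

```bash
mkdir -p pics; ls; python3 - <<'E'
from workcell import manip, optics
import cv2, numpy as np
o=manip.get_obs(); print({k:np.round(v,3).tolist() for k,v in o.items()})
for n in("top","side"):
    c=optics.camera(n); cv2.imwrite(f"pics/{n}0.png",c["color"][...,::-1]); np.savez(f"{n}0.npz",**c); print(n,c["mtx"].tolist(),np.round(c["R"],3).tolist(),np.round(c["t"],3).tolist())
E
```

```text
pics
{'clock': 0.0, 'joint_pos': [1.319, 0.333, -0.065, 1.461, 0.022, 1.35, -0.089], 'joint_velocities': [0.001, 0.001, 0.0, -0.0, 0.001, 0.0, -0.001], 'tau': [0.001, -62.544, 0.049, -39.16, 0.016, 0.01, -0.0], 'position': [0.142, -0.608, 0.231], 'ee_rot': [0.993, 0.114, -0.0, -0.001], 'ft_force': [0.828, -0.505, 0.317], 'torque': [-0.025, 0.009, 0.054], 'grasp_force': 0.0, 'grip_width': 0.997}
top [[459.14271355182797, 0.0, 316.1367481073847], [0.0, 459.14271355182797, 198.6895001021722], [0.0, 0.0, 1.0]] [[-0.022, -1.0, 0.017], [-0.993, 0.02, -0.12], [0.12, -0.019, -0.993]] [0.009, 0.477, 1.433]
side [[435.9406701888962, 0.0, 318.32907151121316], [0.0, 435.9406701888962, 194.76196325882447], [0.0, 0.0, 1.0]] [[0.961, -0.276, -0.016], [-0.216, -0.714, -0.666], [0.172, 0.644, -0.745]] [-0.46, 0.13, 1.588]
```

View pics/top0.png

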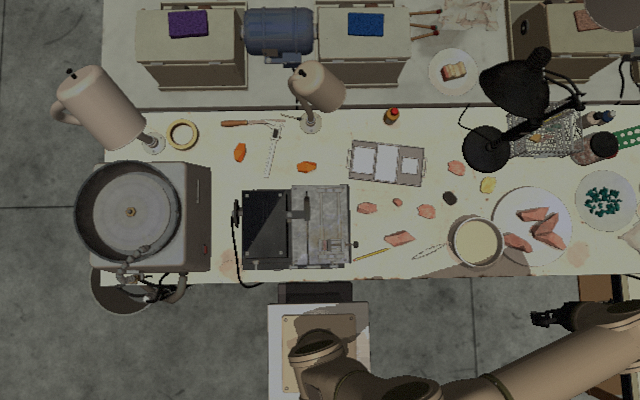

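View pics/side0.png

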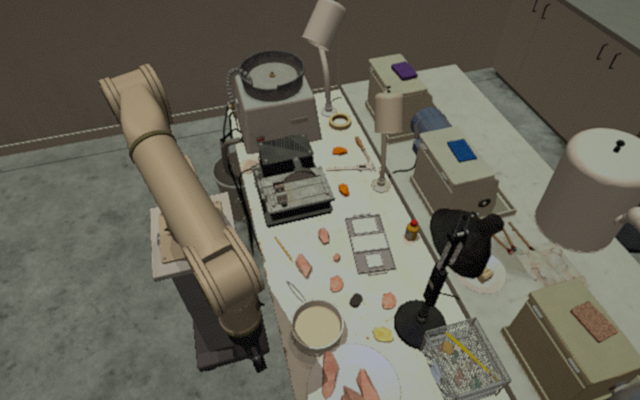

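Top view pink candidates: (400,238) longest, (397,202) nugget, and (367,208), (426,211), (455,167), which are two slices and the mid lump. Orange ones at (240,152) and (306,167), the stones on the plate around (535,228), and the yellow stone at (488,185) are all excluded. The bays are at (363,159), (390,162) and (411,165). Next I take close crops of both views to tell lump from slices.

```bash
cat > h.py <<'E'
import numpy as np, cv2
def ray(c,px,z):
    K,R,t=c["mtx"],c["R"],c["t"]; C=-R.T@t
    d=R.T@np.linalg.inv(K)@np.array([px[0],px[1],1.]); return (C+d*(z-C[2])/d[2])
def proj(c,X):
    p=c["mtx"]@(c["R"]@np.asarray(X)+c["t"]); return p[:2]/p[2]
def blobs(c,mask,amin=20):
    n,l,s,ce=cv2.connectedComponentsWithStats(mask.astype(np.uint8),connectivity=4)
    return [(l==i) for i in range(1,n) if s[i,4]>=amin]
def pink(c):
    h=cv2.cvtColor(c["color"],cv2.COLOR_RGB2HSV).astype(int)
    return ((h[...,0]<=9)|(h[...,0]>172))&(h[...,1]>65)&(h[...,1]<175)&(h[...,2]>90)
def rect(c,m,z):
    cs,_=cv2.findContours(m.astype(np.uint8),cv2.RETR_EXTERNAL,cv2.CHAIN_APPROX_NONE)
    k=max(cs,key=cv2.contourArea)[:,0]
    P=np.array([ray(c,p,z)[:2] for p in k],np.float32)
    (cx,cy),(w,h),a=cv2.minAreaRect(P*1000)
    if w<h: w,h,a=h,w,a+90
    return round(cx),round(cy),round(w),round(h),round((a+90)%180-90)
E
python3 - <<'E'
from h import *
for n in("top","side"):
    c=np.load(n+"0.npz")
    for b in blobs(c,pink(c)):
        ys,xs=np.nonzero(b)
        r=rect(c,b,0.01)
        if 300<r[0]<900 and -500<r[1]<200: print(n,xs.mean().round(1),ys.mean().round(1),len(xs),r)
    if n=="top":
        g=cv2.cvtColor(c["color"],cv2.COLOR_RGB2HSV).astype(int); w=(g[...,1]<30)&(g[...,2]>190)
        w[:, :340]=0; w[:,430:]=0; w[:135]=0; w[190:]=0
        for b in blobs(c,w): print("white",rect(c,b,0.0055),b.sum())
t=np.load("top0.npz")["color"][130:255,340:480,::-1]; s=np.load("side0.npz")["color"][205:320,280:405,::-1]
a=cv2.resize(t,None,fx=3.0,fy=3.0,interpolation=2); b=cv2.resize(s,None,fx=3,fy=3,interpolation=2)
H=max(a.shape[0],b.shape[0]); im=np.zeros((H,a.shape[1]+b.shape[1],3),np.uint8); im[:a.shape[0],:a.shape[1]]=a; im[:b.shape[0],a.shape[1]:]=b
cv2.imwrite("pics/crop0.png",im); print(im.shape)
E
```

```text
top 445.5 72.1 27 (898, -444, 38, 8, 15)
top 454.1 165.1 70 (581, -455, 49, 31, -65)
top 397.6 201.9 35 (464, -264, 22, 16, 35)
top 367.2 208.1 112 (446, -163, 58, 31, -75)
top 427.8 207.6 38 (443, -363, 49, 17, 59)
top 419.8 211.3 24 (432, -334, 26, 10, 19)
top 400.6 238.4 100 (346, -265, 52, 41, -86)
(375, 795, 3)
```

View pics/crop0.png

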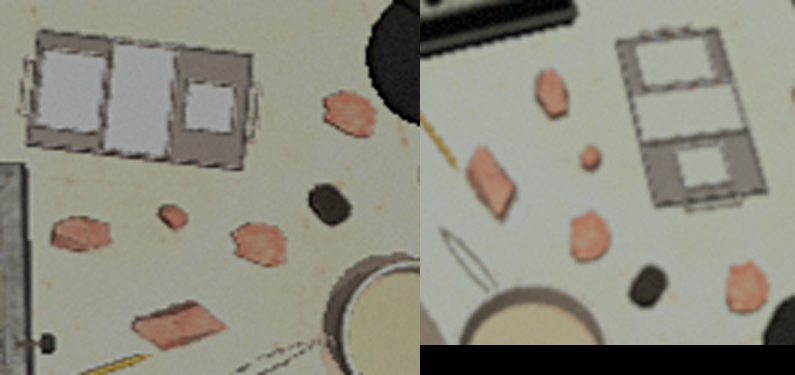

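The crop shows a faceted lump at top pixel (367,208), which is lump_mid. The rounded flat slices are at (426,211) and (455,167), the long lump at (400,238) and the nugget at (397,202). Bays from left to right are mid, long and small. Next: better masks.

```bash
cat >> h.py <<'E'
def pink(c):
    L=cv2.cvtColor(c["color"],cv2.COLOR_RGB2LAB).astype(int)
    return (L[...,1]>137)&(L[...,0]>40)
E
python3 - <<'E'
from h import *
for n in("top","side"):
    c=np.load(n+"0.npz")
    for b in blobs(c,pink(c)):
        ys,xs=np.nonzero(b)
        if len(xs)>1500: continue
        r=rect(c,b,0.012)
        if 300<r[0]<650 and -500<r[1]<200: print(n,xs.mean().round(1),ys.mean().round(1),len(xs),r)
c=np.load("top0.npz"); 
im=c["color"]; print("px white/grey/table",im[160,363],im[162,390],im[178,411],im[195,380])
g=im.astype(int)
w=(g[...,2]>170)&(g[...,2]-g[...,0]>-12); w[:,:335]=0; w[:,430:]=0; w[:130]=0; w[195:]=0
for b in blobs(c,w,60): print("white",rect(c,b,0.0055),b.sum())
gr=(g.max(2)<170)&(g.max(2)>60); gr[:,:340]=0; gr[:,430:]=0; gr[:130]=0; gr[195:]=0
gr|=w; gr=cv2.morphologyEx(gr.astype(np.uint8),cv2.MORPH_OPEN,np.ones((5,5)))
for b in blobs(c,gr,300): print("carrier",rect(c,b,0.01),b.sum())
E
```

```text
top 305.7 166.3 174 (585, 29, 58, 36, 89)
top 456.1 167.2 156 (574, -459, 57, 42, 67)
top 397.3 201.7 43 (466, -263, 25, 19, 43)
top 366.6 207.8 151 (446, -163, 61, 32, 89)
top 426.0 210.7 146 (431, -354, 52, 42, 89)
top 399.1 238.3 248 (347, -265, 89, 38, -73)
side 343.6 189.2 94 (587, 22, 58, 35, 73)
side 323.4 235.6 108 (450, -169, 63, 31, 88)
side 302.8 264.5 175 (349, -266, 84, 37, -71)
side 336.2 257.1 30 (466, -268, 25, 16, 57)
side 336.2 283.3 135 (437, -364, 52, 36, 73)
side 388.7 300.4 146 (577, -469, 58, 39, 58)
px white/grey/table [157 159 160] [156 160 157] [114 108  99] [157 159 138]
carrier (597, -229, 296, 213, 89) 5793
```

```bash
python3 - <<'E'
from h import *
for n,(x0,x1,y0,y1),off in(("top",(342,432,135,192),0),("side",(335,402,205,280),0)):
    c=np.load(n+"0.npz"); g=c["color"].astype(int)
    roi=np.zeros(g.shape[:2],bool); roi[y0:y1,x0:x1]=1
    w=(g[...,0]-g[...,2]<9)&(g.min(2)>140)&roi
    w=cv2.morphologyEx(w.astype(np.uint8),cv2.MORPH_OPEN,np.ones((2,2)))
    for b in blobs(c,w,60):print(n,"white",rect(c,b,0.0055),b.sum())
    a=((g[...,0]-g[...,2]<9)|(g.max(2)<135))&roi
    a=cv2.morphologyEx(a.astype(np.uint8),cv2.MORPH_OPEN,np.ones((7,7)))
    for b in blobs(c,a,300):print(n,"carrier",rect(c,b,0.008),b.sum())
E
```

```text
top white (590, -237, 117, 66, -8) 680
top white (601, -161, 84, 66, -8) 478
top white (580, -312, 49, 48, 84) 204
top carrier (594, -233, 238, 133, 82) 2709
side white (550, -99, 95, 60, 73) 234
side white (619, -88, 42, 34, -17) 79
side white (487, -336, 83, 54, -18) 249
side carrier (547, -310, 93, 55, 83) 308
```

lump_long is at about (348,-266) mm with its axis at -72°. lump_mid is at (448,-166) with its axis at 89°, and the nugget is at (466,-265). The carrier's x axis is at -8°. Bay centres are long (590,-237), mid (601,-161) and small (580,-312). I now rise while turning.

>>> jog_arm(
  dr=[
    [0,0,-1],
    [0,0,-1],
    [0,0,-1],
    [0,0,-1],
    [0,0,-1],
    [0,0,-1],
    [0,0,-1],
    [0,0,-1],
    [0,0,-1],
    [0,0,-1],
  ],
  translation=[
    [0,0,-0.95],
    [0,0,-0.95],
    [0,0,-0.95],
    [0,0,-0.95],
    [0,0,-0.95],
    [0,0,-0.95],
    [0,0,-0.95],
    [0,0,-0.95],
    [0,0,0],
    [0,0,0],
  ],
  jaw=[1,1,1,1,1,1,1,1,1,1],
  squeeze=60,
)

```text
clock: 1.1
position: [0.1418, -0.6089, 0.4217]
ee_rot: [0.894, 0.448, -0.0, 0.0]
ft_force: [-1.4, -0.2, 0.1]
grip_width: 1.001
grasp_force: 0.0
```

```bash
cat > go.py <<'E'
import sys, numpy as np
from scipy.spatial.transform import Rotation as Ro
from workcell import manip
# usage: go.py x y z psi (mm, deg)  -> shifts in tool axes units
o=manip.get_obs(); R=Ro.from_quat(o["ee_rot"]); M=R.as_matrix(); p=np.array(o["position"])
psi=np.degrees(np.arctan2(M[1,0],M[0,0]))
print("t",round(o["clock"],2),"p",np.round(p*1000,1),"psi",round(psi,1),"tilt",np.round(M[:2,2],3),"j7",np.round(o["joint_pos"][6],2),"w",round(o["grip_width"],3),"gf",np.round(o["grasp_force"],1),"F",np.round(o["ft_force"],1))
if len(sys.argv)>1:
    x,y,z,s=map(float,sys.argv[1:5]); d=np.array([x,y,z])/1000-p
    a=np.radians(s); Mt=np.array([[np.cos(a),np.sin(a),0],[np.sin(a),-np.cos(a),0],[0,0,-1]])
    print("turn units",np.round((R.inv()*Ro.from_matrix(Mt)).as_rotvec()*180/np.pi/4,2),"| shift units now",np.round(M.T@d/.025,2),"| shift after turn",np.round(Mt.T@d/.025,2))
E
python3 go.py 348 -266 120 108
```

```text
t 1.1 p [ 141.8 -608.9  421.7] psi 53.3 tilt [ 0.    -0.001] j7 0.6 w 1.001 gf 0.0 F [-1.4 -0.2  0.1]
turn units [ 0.000e+00  1.000e-02 -1.368e+01] | shift units now [15.93 -1.6  12.06] | shift after turn [10.5  12.08 12.07]
```

>>> jog_arm(
  dr=[
    [0,0,0],
    [0,0,0],
    [0,0,0],
    [0,0,0],
    [0,0,0],
    [0,0,0],
    [0,0,0],
    [0,0,0],
    [0,0,0],
    [0,0,0],
  ],
  translation=[
    [1,-0.1,0],
    [1,-0.1,0],
    [1,-0.1,0],
    [1,-0.1,0],
    [1,-0.1,0],
    [1,-0.1,0],
    [1,-0.1,0],
    [1,-0.1,0],
    [1,-0.1,0],
    [1,-0.1,0],
  ],
  jaw=[1,1,1,1,1,1,1,1,1,1],
)

```text
clock: 2.1
position: [0.2722, -0.3927, 0.421]
ee_rot: [0.895, 0.447, -0.0, -0.0]
ft_force: [0.7, -1.1, 0.7]
grip_width: 0.999
grasp_force: 0.0
```

>>> jog_arm(
  dr=[
    [0,0,0],
    [0,0,0],
    [0,0,0],
    [0,0,0],
    [0,0,0],
    [0,0,0],
    [0,0,0],
    [0,0,-1],
    [0,0,-1],
    [0,0,-1],
  ],
  translation=[
    [1,-0.1,0],
    [1,-0.1,0],
    [1,-0.1,0],
    [1,-0.1,0],
    [1,-0.1,0],
    [0.93,-0.1,0],
    [0,0,0],
    [0,0,1],
    [0,0,1],
    [0,0,1],
  ],
  jaw=[1,1,1,1,1,1,1,1,1,1],
)

```text
clock: 3.1
position: [0.3484, -0.2667, 0.3452]
ee_rot: [0.842, 0.539, -0.0, -0.0]
ft_force: [-0.5, 0.1, -0.5]
grip_width: 1.0
grasp_force: 0.0
```

>>> jog_arm(
  dr=[
    [0,0,-1],
    [0,0,-1],
    [0,0,-1],
    [0,0,-1],
    [0,0,-1],
    [0,0,-1],
    [0,0,-1],
    [0,0,-1],
    [0,0,-1],
    [0,0,-1],
  ],
  translation=[
    [0,0,1],
    [0,0,1],
    [0,0,1],
    [0,0,1],
    [0,0,1],
    [0,0,1],
    [0,0,1],
    [0,0,1],
    [0,0,1],
    [0,0,0],
  ],
  jaw=[1,1,1,1,1,1,1,1,1,1],
)

```text
clock: 4.1
position: [0.3466, -0.2654, 0.118]
ee_rot: [0.607, 0.795, 0.0, -0.003]
ft_force: [-0.2, -0.6, -0.0]
grip_width: 1.001
grasp_force: 0.0
```

```bash
python3 go.py 348 -266 6 108; python3 - <<'E'
from h import *
from workcell import optics
t=optics.camera("top"); s=optics.camera("side")
a=cv2.resize(t["color"][150:270,330:450,::-1],None,fx=3,fy=3,interpolation=2);b=cv2.resize(s["color"][190:310,260:380,::-1],None,fx=3,fy=3,interpolation=2)
cv2.imwrite("pics/a1.png",np.hstack([a,b]))
E
```

```text
t 4.1 p [ 346.6 -265.4  118. ] psi 105.2 tilt [-0.004  0.004] j7 0.8 w 1.001 gf 0.0 F [-0.2 -0.6 -0. ]
turn units [-0.04 -0.07 -0.69] | shift units now [-0.06  0.06  4.48] | shift after turn [-0.04  0.04  4.48]
```

View pics/a1.png

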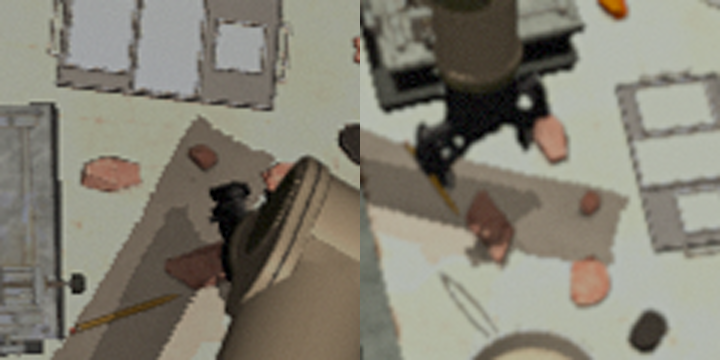

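The gripper hangs over lump_long, with the fingers straddling it across its narrow side (lump around crop pixel (190,270) in the top view). I descend and grip.

>>> jog_arm(
  dr=[
    [0,0,-0.7],
    [0,0,0],
    [0,0,0],
    [0,0,0],
    [0,0,0],
    [0,0,0],
    [0,0,0],
    [0,0,0],
    [0,0,0],
    [0,0,0],
  ],
  translation=[
    [0,0,1],
    [0,0,1],
    [0,0,1],
    [0,0,0.8],
    [0,0,0.4],
    [0,0,0.25],
    [0,0,0],
    [0,0,0],
    [0,0,0],
    [0,0,0],
  ],
  jaw=[1,1,1,1,1,1,0.6,0.3,0.1,0.1],
  squeeze=60,
)

```text
clock: 5.2
position: [0.3493, -0.2668, 0.0114]
ee_rot: [0.589, 0.808, -0.0, 0.001]
ft_force: [-3.8, 1.8, 11.4]
grip_width: 0.457
grasp_force: 55.6
```

>>> jog_arm(
  dr=[
    [0,0,0],
    [0,0,0],
    [0,0,0],
    [0,0,0],
    [0,0,0],
  ],
  translation=[
    [0,0,0],
    [0,0,0],
    [0,0,0],
    [0,0,0],
    [0,0,0],
  ],
  jaw=[0.1,0.1,0.1,0.1,0.1],
)

```text
clock: 5.7
position: [0.3493, -0.2667, 0.0114]
ee_rot: [0.589, 0.808, -0.0, 0.001]
ft_force: [-2.6, 2.4, 12.2]
grip_width: 0.461
grasp_force: 55.6
```

```bash
python3 go.py 590 -237 120 172
```

```text
t 5.7 p [ 349.3 -266.7   11.4] psi 107.9 tilt [ 0.001 -0.001] j7 0.75 w 0.461 gf 55.6 F [-2.6  2.4 12.2]
turn units [-1.000e-02  2.000e-02 -1.603e+01] | shift units now [-1.83  9.53 -4.34] | shift after turn [-9.37  2.52 -4.35]
```

>>> jog_arm(
  dr=[
    [0,0,0],
    [0,0,0],
    [0,0,-1],
    [0,0,-1],
    [0,0,-1],
    [0,0,-1],
    [0,0,-1],
    [0,0,-1],
    [0,0,-1],
    [0,0,-1],
  ],
  translation=[
    [0,0,-0.5],
    [0,0,-0.9],
    [0,0,-1],
    [0,0,-1],
    [0,0,-1],
    [0,0,0],
    [0,0,0],
    [0,0,0],
    [0,0,0],
    [0,0,0],
  ],
  jaw=[0.1,0.1,0.1,0.1,0.1,0.1,0.1,0.1,0.1,0.1],
)

```text
clock: 6.7
position: [0.3488, -0.266, 0.1208]
ee_rot: [0.341, 0.94, -0.0, 0.0]
ft_force: [0.1, -0.9, -2.9]
grip_width: 0.46
grasp_force: 56.3
```

>>> jog_arm(
  dr=[
    [0,0,-1],
    [0,0,-1],
    [0,0,-1],
    [0,0,-1],
    [0,0,-1],
    [0,0,-1],
    [0,0,-1],
    [0,0,-1],
    [0,0,0],
    [0,0,0],
  ],
  translation=[
    [0,0,0],
    [0,0,0],
    [0,0,0],
    [0,0,0],
    [0,0,0],
    [0,0,0],
    [0,0,0],
    [0,0,0],
    [0,0,0],
    [0,0,0],
  ],
  jaw=[0.1,0.1,0.1,0.1,0.1,0.1,0.1,0.1,0.1,0.1],
)

```text
clock: 7.7
position: [0.3489, -0.2662, 0.1205]
ee_rot: [0.072, 0.997, -0.0, 0.0]
ft_force: [-0.1, -0.2, -3.6]
grip_width: 0.457
grasp_force: 56.3
```

```bash
python3 go.py 590 -237 120 172
```

```text
t 7.7 p [ 348.9 -266.2  120.5] psi 171.8 tilt [ 0. -0.] j7 1.95 w 0.457 gf 56.3 F [-0.1 -0.2 -3.6]
turn units [-0.01  0.01 -0.05] | shift units now [-9.38  2.53  0.02] | shift after turn [-9.39  2.5   0.02]
```

>>> jog_arm(
  dr=[
    [0,0,0],
    [0,0,0],
    [0,0,0],
    [0,0,0],
    [0,0,0],
    [0,0,0],
    [0,0,0],
    [0,0,0],
    [0,0,0],
    [0,0,0],
  ],
  translation=[
    [-0.5,0.13,0],
    [-0.98,0.26,0],
    [-0.98,0.26,0],
    [-0.98,0.26,0],
    [-0.98,0.26,0],
    [-0.98,0.26,0],
    [-0.98,0.26,0],
    [-0.98,0.26,0],
    [-0.98,0.27,0],
    [-0.55,0.14,0],
  ],
  jaw=[0.1,0.1,0.1,0.1,0.1,0.1,0.1,0.1,0.1,0.1],
)

```text
clock: 8.7
position: [0.5797, -0.2376, 0.1197]
ee_rot: [0.071, 0.997, 0.001, 0.0]
ft_force: [-0.5, -0.5, -2.2]
grip_width: 0.458
grasp_force: 56.3
```

>>> jog_arm(
  dr=[
    [0,0,0],
    [0,0,0],
    [0,0,0],
  ],
  translation=[
    [-0.49,0.1,0.9],
    [0,0,0.9],
    [0,0,0.2],
  ],
  jaw=[0.1,0.1,0.1],
)

```text
clock: 9.0
position: [0.5889, -0.2371, 0.067]
ee_rot: [0.071, 0.997, 0.001, -0.002]
ft_force: [0.2, 0.2, -3.9]
grip_width: 0.457
grasp_force: 56.5
```

```bash
python3 go.py 590 -237 17 172; python3 - <<'E'
from h import *
from workcell import optics
t=optics.camera("top"); s=optics.camera("side")
a=cv2.resize(t["color"][110:230,330:450,::-1],None,fx=3,fy=3,interpolation=2);b=cv2.resize(s["color"][180:300,310:430,::-1],None,fx=3,fy=3,interpolation=2)
cv2.imwrite("pics/a2.png",np.hstack([a,b]))
for n,c in(("t",t),("s",s)):
    for m in blobs(c,pink(c),25):
        if m.sum()<1500:
            r=rect(c,m,0.075)
            if 500<r[0]<680 and -330<r[1]<-130: print(n,r,m.sum())
E
```

```text
t 9.0 p [ 588.9 -237.1   67. ] psi 171.9 tilt [-0.004  0.002] j7 1.54 w 0.457 gf 56.5 F [ 0.2  0.2 -3.9]
turn units [ 0.02 -0.06 -0.03] | shift units now [-0.05  0.01  2.  ] | shift after turn [-0.04  0.01  2.  ]
```

View pics/a2.png

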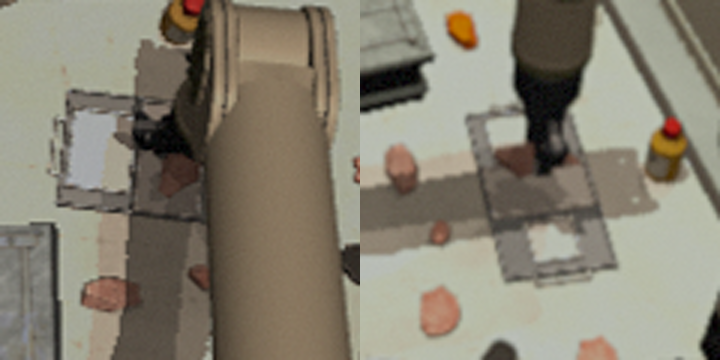

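lump_long hangs level and centred over the middle (longest) bay. In the side crop its ends show evenly at about (510,157) and (570,157). I lower to the floor and release.

>>> jog_arm(
  dr=[
    [0,0,0],
    [0,0,0],
    [0,0,0],
    [0,0,0],
    [0,0,0],
    [0,0,0],
    [0,0,0],
  ],
  translation=[
    [-0.04,0,0.5],
    [0,0,0.6],
    [0,0,0.4],
    [0,0,0.25],
    [0,0,0.1],
    [0,0,0],
    [0,0,0],
  ],
  jaw=[0.1,0.1,0.1,0.1,0.1,0.1,0.1],
)

```text
clock: 9.8
position: [0.591, -0.2385, 0.0243]
ee_rot: [0.071, 0.998, -0.0, 0.0]
ft_force: [0.8, -0.8, -2.4]
grip_width: 0.451
grasp_force: 56.5
```

>>> jog_arm(
  dr=[
    [0,0,0],
    [0,0,0],
    [0,0,0],
    [0,0,0],
  ],
  translation=[
    [0,0,0.14],
    [0,0,0.1],
    [0,0,0.04],
    [0,0,0],
  ],
  jaw=[0.1,0.1,0.1,0.1],
)

```text
clock: 10.2
position: [0.5907, -0.2385, 0.0171]
ee_rot: [0.071, 0.998, -0.0, -0.0]
ft_force: [-1.3, -0.2, 2.2]
grip_width: 0.459
grasp_force: 57.5
```

>>> jog_arm(
  dr=[
    [0,0,0],
    [0,0,0],
    [0,0,0],
    [0,0,0],
    [0,0,0],
    [0,0,0],
    [0,0,1],
    [0,0,1],
    [0,0,1],
    [0,0,1],
  ],
  translation=[
    [0,0,0],
    [0,0,0],
    [0,0,0],
    [0,0,-0.4],
    [0,0,-0.6],
    [0,0,-1],
    [0,0,-1],
    [0,0,-1],
    [0,0,-1],
    [0,0,0],
  ],
  jaw=[0.6,0.8,1,1,1,1,1,1,1,1],
)

```text
clock: 11.2
position: [0.5929, -0.2389, 0.1477]
ee_rot: [0.21, 0.978, -0.001, 0.004]
ft_force: [0.0, -0.2, -0.1]
grip_width: 1.0
grasp_force: 0.0
```

>>> jog_arm(
  dr=[
    [0,0,1],
    [0,0,1],
    [0,0,1],
    [0,0,1],
    [0,0,1],
    [0,0,1],
    [0,0,1],
    [0,0,1],
    [0,0,1],
    [0,0,1],
  ],
  translation=[
    [0,0,0],
    [0,0,0],
    [0,0,0],
    [0,0,0],
    [0,0,0],
    [0,0,0],
    [0,0,0],
    [0,0,0],
    [0,0,0],
    [0,0,0],
  ],
  jaw=[1,1,1,1,1,1,1,1,1,1],
)

```text
clock: 12.2
position: [0.5911, -0.2383, 0.1435]
ee_rot: [0.532, 0.847, 0.0, 0.001]
ft_force: [0.2, -0.2, 0.2]
grip_width: 1.0
grasp_force: 0.0
```

>>> jog_arm(
  dr=[
    [0,0,1],
    [0,0,1],
    [0,0,1],
    [0,0,1],
    [0,0,1],
    [0,0,1],
    [0,0,0.7],
    [0,0,0],
  ],
  translation=[
    [0,0,0],
    [0,0,0],
    [0,0,0],
    [0,0,0],
    [0,0,0],
    [0,0,0],
    [0,0,0],
    [0,0,0],
  ],
  jaw=[1,1,1,1,1,1,1,1],
)

```text
clock: 13.0
position: [0.5911, -0.2383, 0.1434]
ee_rot: [0.713, 0.701, 0.0, 0.001]
ft_force: [0.1, 0.1, 1.1]
grip_width: 1.002
grasp_force: 0.0
```

```bash
python3 go.py 448 -166 120 89; python3 - <<'E'
from h import *
from workcell import optics
for n in("top","side"):
    c=optics.camera(n)
    for m in blobs(c,pink(c),15):
        if m.sum()<1500:
            r=rect(c,m,0.012); ys,xs=np.nonzero(m)
            if 300<r[0]<680 and -500<r[1]<-100: print(n,xs.mean().round(),ys.mean().round(),r,m.sum())
E
```

```text
t 13.0 p [ 591.1 -238.3  143.4] psi 89.1 tilt [ 0.002 -0.   ] j7 0.2 w 1.002 gf 0.0 F [0.1 0.1 1.1]
turn units [0.02 0.01 0.02] | shift units now [ 2.8  -5.77  0.92] | shift after turn [ 2.79 -5.77  0.93]
top 456.0 167.0 (574, -459, 57, 42, 67) 161
top 360.0 207.0 (450, -143, 30, 15, -24) 35
side 323.0 235.0 (451, -167, 59, 24, 89) 70
side 367.0 241.0 (592, -233, 78, 38, 1) 127
side 336.0 257.0 (467, -267, 28, 17, 50) 35
side 336.0 284.0 (434, -365, 55, 39, 73) 158
side 389.0 300.0 (575, -470, 54, 40, 62) 148
```

lump_long lies in its bay. Next is lump_mid.

>>> jog_arm(
  dr=[
    [0,0,0],
    [0,0,0],
    [0,0,0],
    [0,0,0],
    [0,0,0],
    [0,0,0],
    [0,0,0],
    [0,0,0],
  ],
  translation=[
    [0.3,-0.6,0],
    [0.5,-1,0],
    [0.5,-1,0],
    [0.5,-1,0],
    [0.5,-1,0],
    [0.5,-0.97,0],
    [0,-0.2,0.9],
    [0,0,0],
  ],
  jaw=[1,1,1,1,1,1,1,1],
)

```text
clock: 13.9
position: [0.4457, -0.1658, 0.1181]
ee_rot: [0.712, 0.702, -0.001, -0.001]
ft_force: [-1.1, 0.1, -1.4]
grip_width: 0.999
grasp_force: 0.0
```

```bash
python3 go.py 448 -166 8 89; python3 - <<'E'
from h import *
from workcell import optics
t=optics.camera("top"); s=optics.camera("side")
a=cv2.resize(t["color"][130:250,310:430,::-1],None,fx=3,fy=3,interpolation=2);b=cv2.resize(s["color"][160:280,270:390,::-1],None,fx=3,fy=3,interpolation=2)
cv2.imwrite("pics/a3.png",np.hstack([a,b]))
E
```

```text
t 13.9 p [ 445.7 -165.8  118.1] psi 89.2 tilt [-0.003  0.   ] j7 0.2 w 0.999 gf 0.0 F [-1.1  0.1 -1.4]
turn units [-0.04 -0.    0.04] | shift units now [-0.01  0.11  4.4 ] | shift after turn [-0.    0.09  4.4 ]
```

View pics/a3.png

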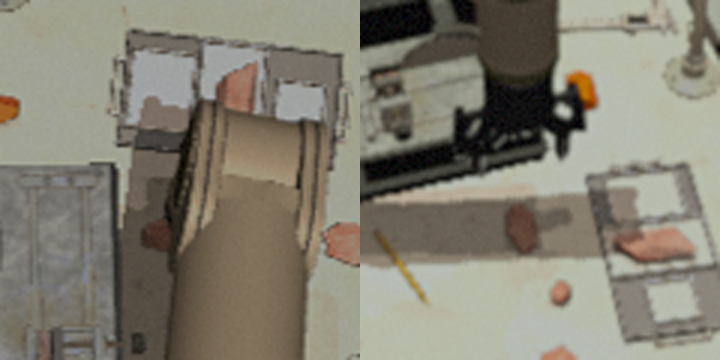

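lump_long sits flat in the long bay, at side crop (655,243). The open gripper is above lump_mid, at side crop (522,228), and clear of the saw. I descend and grip.

>>> jog_arm(
  dr=[
    [0,0,0],
    [0,0,0],
    [0,0,0],
    [0,0,0],
    [0,0,0],
    [0,0,0],
    [0,0,0],
    [0,0,0],
    [0,0,0],
    [0,0,0],
  ],
  translation=[
    [0,0,1],
    [0,0.05,1],
    [0,0,1],
    [0,0,0.8],
    [0,0,0.4],
    [0,0,0.25],
    [0,0,0],
    [0,0,0],
    [0,0,0],
    [0,0,0],
  ],
  jaw=[1,1,1,1,1,1,0.6,0.3,0.1,0.1],
)

```text
clock: 15.0
position: [0.4493, -0.1665, 0.0093]
ee_rot: [0.713, 0.702, 0.0, 0.001]
ft_force: [-3.4, 1.7, 11.4]
grip_width: 0.399
grasp_force: 58.6
```

>>> jog_arm(
  dr=[
    [0,0,0],
    [0,0,0],
    [0,0,0],
    [0,0,0],
  ],
  translation=[
    [0,0,0],
    [0,0,0],
    [0,0,0],
    [0,0,0],
  ],
  jaw=[0.1,0.1,0.1,0.1],
)

```text
clock: 15.4
position: [0.4493, -0.1665, 0.0093]
ee_rot: [0.713, 0.702, 0.0, 0.001]
ft_force: [-3.6, 1.5, 10.4]
grip_width: 0.396
grasp_force: 58.5
```

>>> jog_arm(
  dr=[
    [0,0,0],
    [0,0,0],
    [0,0,0],
    [0,0,-1],
    [0,0,-1],
    [0,0,-1],
    [0,0,-1],
    [0,0,-1],
    [0,0,-1],
    [0,0,-1],
  ],
  translation=[
    [0,0,-0.5],
    [0,0,-0.9],
    [0,0,-1],
    [0,0,-1],
    [0,0,-1],
    [0,0,0],
    [0,0,0],
    [0,0,0],
    [0,0,0],
    [0,0,0],
  ],
  jaw=[0.1,0.1,0.1,0.1,0.1,0.1,0.1,0.1,0.1,0.1],
)

```text
clock: 16.4
position: [0.4488, -0.1662, 0.119]
ee_rot: [0.52, 0.854, -0.0, 0.0]
ft_force: [0.2, 1.1, -0.7]
grip_width: 0.391
grasp_force: 59.8
```

>>> jog_arm(
  dr=[
    [0,0,-1],
    [0,0,-1],
    [0,0,-1],
    [0,0,-1],
    [0,0,-1],
    [0,0,-1],
    [0,0,-1],
    [0,0,-1],
    [0,0,-1],
    [0,0,-1],
  ],
  translation=[
    [0,0,0],
    [0,0,0],
    [0,0,0],
    [0,0,0],
    [0,0,0],
    [0,0,0],
    [0,0,0],
    [0,0,0],
    [0,0,0],
    [0,0,0],
  ],
  jaw=[0.1,0.1,0.1,0.1,0.1,0.1,0.1,0.1,0.1,0.1],
)

```text
clock: 17.4
position: [0.4488, -0.1662, 0.1189]
ee_rot: [0.197, 0.98, -0.0, 0.0]
ft_force: [0.2, 0.3, -1.3]
grip_width: 0.396
grasp_force: 59.8
```

>>> jog_arm(
  dr=[
    [0,0,-1],
    [0,0,-1],
    [0,0,-1],
    [0,0,-0.7],
    [0,0,0],
    [0,0,0],
  ],
  translation=[
    [0,0,0],
    [0,0,0],
    [0,0,0],
    [0,0,0],
    [0,0,0],
    [0,0,0],
  ],
  jaw=[0.1,0.1,0.1,0.1,0.1,0.1],
)

```text
clock: 18.0
position: [0.4488, -0.1663, 0.1186]
ee_rot: [0.071, 0.997, -0.0, 0.0]
ft_force: [-0.8, 0.0, -1.8]
grip_width: 0.392
grasp_force: 59.8
```

```bash
python3 go.py 601 -162 120 172
```

```text
t 18.0 p [ 448.8 -166.3  118.6] psi 171.8 tilt [ 0.001 -0.   ] j7 1.63 w 0.392 gf 59.8 F [-0.8  0.  -1.8]
turn units [-0.    0.01 -0.04] | shift units now [-6.    1.04 -0.05] | shift after turn [-6.    1.02 -0.05]
```

>>> jog_arm(
  dr=[
    [0,0,0],
    [0,0,0],
    [0,0,0],
    [0,0,0],
    [0,0,0],
    [0,0,0],
    [0,0,0],
    [0,0,0],
    [0,0,0],
    [0,0,0],
  ],
  translation=[
    [-0.5,0.09,0],
    [-1,0.17,0],
    [-1,0.17,0],
    [-1,0.17,0],
    [-1,0.17,0],
    [-1,0.17,0],
    [-0.5,0.1,0.7],
    [0,0,1],
    [0,0,0.8],
    [0,0,0.5],
  ],
  jaw=[0.1,0.1,0.1,0.1,0.1,0.1,0.1,0.1,0.1,0.1],
)

```text
clock: 19.0
position: [0.6008, -0.1612, 0.0411]
ee_rot: [0.071, 0.997, 0.0, -0.001]
ft_force: [-0.4, 0.9, -1.7]
grip_width: 0.396
grasp_force: 59.8
```

>>> jog_arm(
  dr=[
    [0,0,0],
    [0,0,0],
    [0,0,0],
    [0,0,0],
    [0,0,0],
    [0,0,0],
  ],
  translation=[
    [0,0,0.4],
    [0,0,0.3],
    [0,0,0.2],
    [0,0,0.1],
    [0,0,0],
    [0,0,0],
  ],
  jaw=[0.1,0.1,0.1,0.1,0.1,0.1],
)

```text
clock: 19.6
position: [0.6013, -0.1617, 0.0186]
ee_rot: [0.071, 0.998, -0.0, 0.0]
ft_force: [0.1, 0.1, -1.0]
grip_width: 0.392
grasp_force: 59.8
```

```bash
python3 go.py 601 -162 15 172
```

```text
t 19.6 p [ 601.3 -161.7   18.6] psi 171.9 tilt [ 0.001 -0.   ] j7 1.43 w 0.392 gf 59.8 F [ 0.1  0.1 -1. ]
turn units [-0.    0.01 -0.02] | shift units now [ 0.01 -0.01  0.15] | shift after turn [ 0.01 -0.01  0.15]
```

>>> jog_arm(
  dr=[
    [0,0,0],
    [0,0,0],
    [0,0,0],
    [0,0,0],
    [0,0,0],
    [0,0,0],
    [0,0,0],
    [0,0,0],
    [0,0,1],
    [0,0,1],
  ],
  translation=[
    [0,0,0.1],
    [0,0,0.05],
    [0,0,0],
    [0,0,0],
    [0,0,0],
    [0,0,-0.4],
    [0,0,-0.6],
    [0,0,-1],
    [0,0,-1],
    [0,0,-1],
  ],
  jaw=[0.1,0.1,0.1,0.65,0.65,0.65,0.65,0.65,0.65,1],
)

```text
clock: 20.6
position: [0.6013, -0.1615, 0.1169]
ee_rot: [0.141, 0.99, 0.0, 0.001]
ft_force: [0.4, -0.2, -0.3]
grip_width: 0.803
grasp_force: 0.0
```

>>> jog_arm(
  dr=[
    [0,0,1],
    [0,0,1],
    [0,0,1],
    [0,0,1],
    [0,0,1],
    [0,0,1],
    [0,0,1],
    [0,0,1],
    [0,0,1],
    [0,0,1],
  ],
  translation=[
    [0,0,0],
    [0,0,0],
    [0,0,0],
    [0,0,0],
    [0,0,0],
    [0,0,0],
    [0,0,0],
    [0,0,0],
    [0,0,0],
    [0,0,0],
  ],
  jaw=[1,1,1,1,1,1,1,1,1,1],
)

```text
clock: 21.6
position: [0.6014, -0.1615, 0.116]
ee_rot: [0.471, 0.882, 0.0, 0.001]
ft_force: [0.7, 0.2, 0.4]
grip_width: 1.0
grasp_force: 0.0
```

>>> jog_arm(
  dr=[
    [0,0,1],
    [0,0,1],
    [0,0,1],
    [0,0,1],
    [0,0,1],
    [0,0,1],
    [0,0,1],
    [0,0,1],
    [0,0,1],
    [0,0,1],
  ],
  translation=[
    [0,0,0],
    [0,0,0],
    [0,0,0],
    [0,0,0],
    [0,0,0],
    [0,0,0],
    [0,0,0],
    [0,0,0],
    [0,0,0],
    [0,0,0],
  ],
  jaw=[1,1,1,1,1,1,1,1,1,1],
)

```text
clock: 22.6
position: [0.6014, -0.1614, 0.116]
ee_rot: [0.745, 0.668, 0.001, 0.001]
ft_force: [-0.7, 0.2, 0.1]
grip_width: 0.999
grasp_force: 0.0
```

>>> jog_arm(
  dr=[
    [0,0,1],
    [0,0,1],
    [0,0,1],
    [0,0,1],
    [0,0,1],
    [0,0,1],
    [0,0,1],
    [0,0,1],
    [0,0,1],
    [0,0,0],
  ],
  translation=[
    [0,0,0],
    [0,0,0],
    [0,0,0],
    [0,0,0],
    [0,0,0],
    [0,0,0],
    [0,0,0],
    [0,0,0],
    [0,0,0],
    [0,0,0],
  ],
  jaw=[1,1,1,1,1,1,1,1,1,1],
)

```text
clock: 23.6
position: [0.6014, -0.1614, 0.1158]
ee_rot: [0.914, 0.406, 0.001, 0.0]
ft_force: [-0.3, -1.2, 0.1]
grip_width: 1.0
grasp_force: 0.0
```

```bash
python3 go.py 466 -266 100 48;  python3 - <<'E'
from h import *
from workcell import optics
for n in("top","side"):
    c=optics.camera(n)
    for m in blobs(c,pink(c),12):
        if m.sum()<1500:
            r=rect(c,m,0.016); ys,xs=np.nonzero(m)
            if 300<r[0]<680 and -500<r[1]<-100: print(n,xs.mean().round(),ys.mean().round(),r,m.sum())
    if n=="side": cv2.imwrite("pics/a4.png",cv2.resize(c["color"][190:310,300:420,::-1],None,fx=4,fy=4,interpolation=2))
E
```

```text
t 23.6 p [ 601.4 -161.4  115.8] psi 47.9 tilt [ 0.002 -0.   ] j7 -0.57 w 1.0 gf 0.0 F [-0.3 -1.2  0.1]
turn units [ 0.02 -0.02 -0.03] | shift units now [-6.74 -1.21  0.62] | shift after turn [-6.73 -1.23  0.63]
top 456.0 167.0 (573, -458, 56, 42, 67) 159
top 426.0 211.0 (430, -353, 51, 42, 89) 154
side 362.0 224.0 (598, -164, 48, 32, -17) 62
side 367.0 241.0 (590, -238, 82, 43, -3) 187
side 336.0 257.0 (466, -270, 24, 17, 73) 30
side 336.0 283.0 (435, -368, 55, 36, 73) 137
side 389.0 300.0 (574, -472, 54, 39, 62) 149
```

View pics/a4.png

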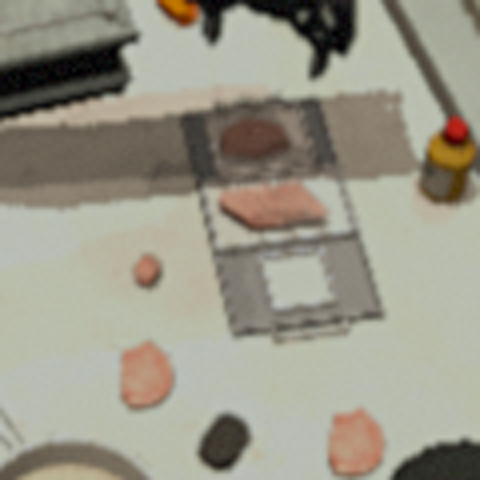

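Both lumps lie flat in their bays, mid at crop (255,140) and long at (272,207). The nugget is at (147,270). Moving to it.

>>> jog_arm(
  dr=[
    [0,0,0],
    [0,0,0],
    [0,0,0],
    [0,0,0],
    [0,0,0],
    [0,0,0],
    [0,0,0],
    [0,0,0],
    [0,0,0],
    [0,0,0],
  ],
  translation=[
    [-0.6,-0.11,0],
    [-0.98,-0.18,0],
    [-0.98,-0.18,0],
    [-0.98,-0.18,0],
    [-0.98,-0.18,0],
    [-0.98,-0.18,0],
    [-0.98,-0.18,0],
    [-0.26,-0.02,0.8],
    [0,0,0.8],
    [0,0,0],
  ],
  jaw=[1,1,1,1,1,1,1,1,1,1],
)

```text
clock: 24.7
position: [0.4629, -0.2665, 0.0723]
ee_rot: [0.914, 0.406, -0.001, -0.001]
ft_force: [-0.4, 0.1, -0.2]
grip_width: 1.0
grasp_force: 0.0
```

```bash
python3 go.py 466 -266 8 48
```

```text
t 24.7 p [ 462.9 -266.5   72.3] psi 47.9 tilt [-0.004  0.002] j7 -0.31 w 1.0 gf 0.0 F [-0.4  0.1 -0.2]
turn units [-0.05  0.02 -0.03] | shift units now [0.1  0.09 2.57] | shift after turn [0.1  0.08 2.57]
```

>>> jog_arm(
  dr=[
    [0,0,0],
    [0,0,0],
    [0,0,0],
    [0,0,0],
    [0,0,0],
    [0,0,0],
    [0,0,0],
    [0,0,0],
    [0,0,0],
    [0,0,0],
  ],
  translation=[
    [0.05,0.05,0.8],
    [0,0,0.9],
    [0,0,0.6],
    [0,0,0.2],
    [0,0,0],
    [0,0,0],
    [0,0,0],
    [0,0,0],
    [0,0,0],
    [0,0,0],
  ],
  jaw=[1,1,1,1,0.6,0.4,0.3,0.2,0.1,0.1],
  squeeze=45,
)

```text
clock: 25.7
position: [0.4677, -0.2665, 0.0126]
ee_rot: [0.914, 0.406, 0.0, 0.0]
ft_force: [-1.9, 1.7, 5.7]
grip_width: 0.208
grasp_force: 43.8
```

>>> jog_arm(
  dr=[
    [0,0,0],
    [0,0,0],
    [0,0,0],
  ],
  translation=[
    [0,0,0],
    [0,0,0],
    [0,0,0],
  ],
  jaw=[0.1,0.1,0.1],
)

```text
clock: 26.0
position: [0.4677, -0.2665, 0.0126]
ee_rot: [0.914, 0.406, 0.0, 0.0]
ft_force: [-1.2, 1.2, 5.9]
grip_width: 0.204
grasp_force: 43.8
```

The grip is high on the nugget at 17 mm wide. I reopen, lower 4 mm and grip again.

>>> jog_arm(
  dr=[
    [0,0,0],
    [0,0,0],
    [0,0,0],
    [0,0,0],
    [0,0,0],
    [0,0,0],
    [0,0,0],
    [0,0,0],
    [0,0,0],
    [0,0,0],
  ],
  translation=[
    [0,0,0],
    [0,0,0],
    [0,0,0.1],
    [0,0,0.08],
    [0,0,0],
    [0,0,0],
    [0,0,0],
    [0,0,0],
    [0,0,0],
    [0,0,0],
  ],
  jaw=[0.6,0.6,0.6,0.6,0.4,0.3,0.1,0.1,0.1,0.1],
  squeeze=45,
)

```text
clock: 27.0
position: [0.4673, -0.2663, 0.0075]
ee_rot: [0.914, 0.406, 0.0, 0.0]
ft_force: [-1.2, 0.2, 3.9]
grip_width: 0.212
grasp_force: 44.0
```

```bash
python3 go.py
```

```text
t 27.0 p [ 467.3 -266.3    7.5] psi 47.9 tilt [ 0. -0.] j7 -0.31 w 0.212 gf 44.0 F [-1.2  0.2  3.9]
```

>>> jog_arm(
  dr=[
    [0,0,0],
    [0,0,0],
    [0,0,0],
    [0,0,0],
    [0,0,0],
    [0,0,0],
    [0,0,0],
    [0,0,0],
    [0,0,0],
    [0,0,0],
  ],
  translation=[
    [0,0,-0.5],
    [0,0,-0.9],
    [0,0,-0.9],
    [0.18,0.5,0],
    [0.32,0.88,0],
    [0.32,0.88,0],
    [0.32,0.88,0],
    [0.32,0.88,0],
    [0.2,0.55,0],
    [0,0,0],
  ],
  jaw=[0.1,0.1,0.1,0.1,0.1,0.1,0.1,0.1,0.1,0.1],
)

```text
clock: 28.0
position: [0.5813, -0.3123, 0.0652]
ee_rot: [0.914, 0.406, 0.0, 0.0]
ft_force: [-0.6, 0.6, -0.3]
grip_width: 0.217
grasp_force: 43.9
```

```bash
python3 go.py 580 -312 13 48;  python3 - <<'E'
from h import *
from workcell import optics
t=optics.camera("top"); s=optics.camera("side")
a=cv2.resize(t["color"][130:230,350:450,::-1],None,fx=4,fy=4,interpolation=2);b=cv2.resize(s["color"][210:310,310:410,::-1],None,fx=4,fy=4,interpolation=2)
cv2.imwrite("pics/a5.png",np.hstack([a,b]))
E
```

```text
t 28.0 p [ 581.3 -312.3   65.2] psi 47.9 tilt [ 0.001 -0.   ] j7 -0.32 w 0.217 gf 43.9 F [-0.6  0.6 -0.3]
turn units [ 0.01 -0.01 -0.02] | shift units now [-0.03 -0.05  2.09] | shift after turn [-0.03 -0.05  2.09]
```

View pics/a5.png

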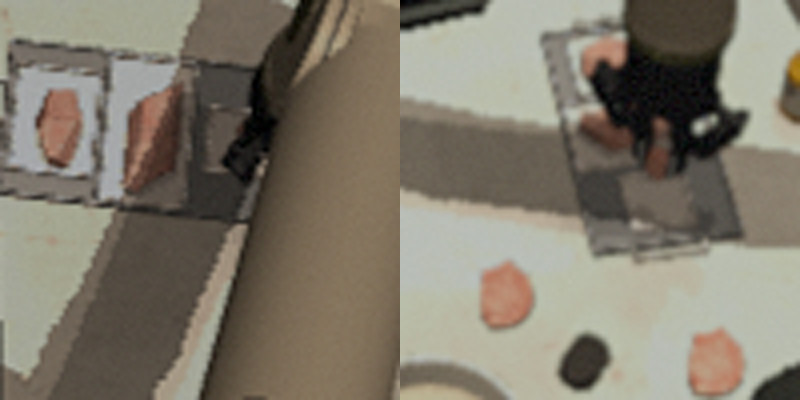

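The nugget is held at side crop (657,150), and lumps mid and long are centred in their bays at top crop (60,127) and (152,140). I lower it into the small bay.

>>> jog_arm(
  dr=[
    [0,0,0],
    [0,0,0],
    [0,0,0],
    [0,0,0],
    [0,0,0],
    [0,0,0],
    [0,0,0],
    [0,0,0],
  ],
  translation=[
    [0,-0.05,0.5],
    [0,0,0.6],
    [0,0,0.4],
    [0,0,0.3],
    [0,0,0.15],
    [0,0,0.08],
    [0,0,0],
    [0,0,0],
  ],
  jaw=[0.1,0.1,0.1,0.1,0.1,0.1,0.1,0.1],
)

```text
clock: 28.9
position: [0.5793, -0.3114, 0.0145]
ee_rot: [0.914, 0.406, 0.0, 0.0]
ft_force: [0.3, -0.7, -0.8]
grip_width: 0.218
grasp_force: 43.9
```

>>> jog_arm(
  dr=[
    [0,0,0],
    [0,0,0],
    [0,0,0],
    [0,0,0],
    [0,0,0],
    [0,0,0],
    [0,0,0],
    [0,0,0],
    [0,0,0],
    [0,0,0],
  ],
  translation=[
    [0,0,0.06],
    [0,0,0],
    [0,0,0],
    [0,0,0],
    [0,0,0],
    [0,0,-0.4],
    [0,0,-0.6],
    [0,0,-1],
    [0,0,-1],
    [0,0,-1],
  ],
  jaw=[0.1,0.1,0.4,0.55,0.55,0.55,0.55,0.55,0.55,0.55],
)

```text
clock: 29.9
position: [0.5793, -0.3114, 0.1153]
ee_rot: [0.914, 0.406, 0.001, 0.001]
ft_force: [0.1, -0.3, 0.8]
grip_width: 0.553
grasp_force: 0.0
```

>>> jog_arm(
  dr=[
    [0,0,0],
    [0,0,0],
    [0,0,0],
    [0,0,0],
    [0,0,0],
    [0,0,0],
    [0,0,0],
    [0,0,0],
    [0,0,0],
    [0,0,0],
  ],
  translation=[
    [0,0,-1],
    [0,0,-1],
    [0,0,-1],
    [0,0,-1],
    [-1,0,-1],
    [-1,0,-1],
    [-1,0,0],
    [-1,0,0],
    [-1,0,0],
    [0,0,0],
  ],
  jaw=[0.55,0.55,0.55,0.55,0.55,0.55,0.55,0.55,0.55,0.55],
)

```text
clock: 30.9
position: [0.4919, -0.4078, 0.2645]
ee_rot: [0.915, 0.403, -0.0, 0.001]
ft_force: [-0.4, -0.3, 0.4]
grip_width: 0.55
grasp_force: 0.0
```

```bash
python3 go.py;  python3 - <<'E'
from h import *
from workcell import optics
t=optics.camera("top"); s=optics.camera("side")
a=cv2.resize(t["color"][130:230,350:450,::-1],None,fx=4,fy=4,interpolation=2);b=cv2.resize(s["color"][210:310,310:410,::-1],None,fx=4,fy=4,interpolation=2)
cv2.imwrite("pics/a6.png",np.hstack([a,b]))
for n,c in(("t",t),("s",s)):
    for m in blobs(c,pink(c),12):
        if m.sum()<1500:
            r=rect(c,m,0.016)
            if 300<r[0]<680 and -500<r[1]<-100: print(n,r,m.sum())
E
```

```text
t 30.9 p [ 491.9 -407.8  264.5] psi 47.6 tilt [ 0.    -0.003] j7 -0.11 w 0.55 gf 0.0 F [-0.4 -0.3  0.4]
t (588, -236, 91, 38, -9) 247
t (596, -159, 60, 33, -2) 146
t (573, -458, 56, 42, 67) 163
t (576, -309, 26, 20, 89) 46
t (433, -353, 59, 41, 77) 190
s (575, -235, 56, 38, -17) 120
s (580, -313, 25, 17, 69) 32
s (434, -367, 55, 39, 73) 165
s (575, -471, 57, 39, 60) 155
```

View pics/a6.png

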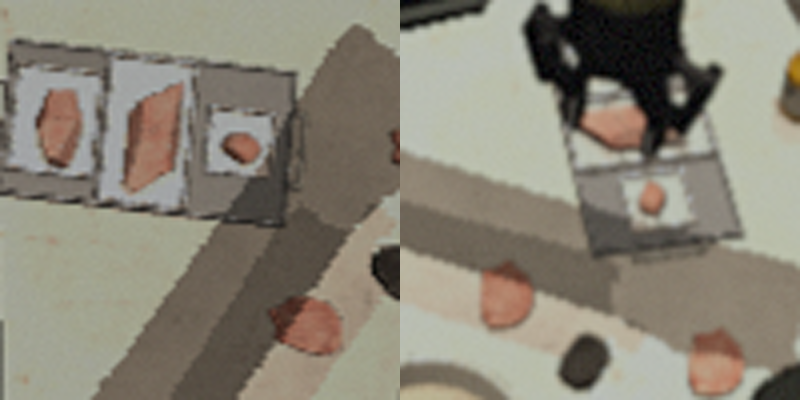

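All three lumps are in their own bays within about 6 mm of centre: mid (60,127), long (152,135) and small (242,148) in the top crop. The slices have not moved and the gripper is clear.

```bash
python3 -c "
from workcell import manip
print(manip.hand_in())"
```

```text
the job is handed in; nothing more can be done
None
```

I handed the job in at about 31 s: each of the three pink lumps sits in its matching bay, within about 6 mm of centre by the cameras, both slices are unmoved, and no verdict came back.

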